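# Unpin the key box by the front door and park its pin

### The arm

A 7-joint arm with a two-finger parallel gripper is mounted at the origin on the work surface. World frame = base frame: x ahead of the robot, y to its left, z up, the work surface at z = 0. Lengths are in m, angles in rad, forces in N, time in s.
With the tool pointing down it reaches from about 0.425 to 0.875 m from the base axis. Payload 4.7 kg.
Tool frame: the origin (TCP) lies at the very end of the fingers, on their centre line; the grasp point (between the pads) lies 19 mm behind it (arm.pinch_z is the distance from the TCP to the grasp point, in m); z points along the fingers, y is the line along which they close (so a half turn about z gives the same grasp; the last joint's range is limited). The gripper opens to 85 mm and grips with 20 to 120 N. Pads are 22 mm wide; open, the fingers measure 114 mm over their backs; the gripper's body (76 mm by 85 mm) begins 54 mm behind the grasp point. The pads swing forward as they close: fully open they stand 13 mm farther back than shut.
Start: joints at [-1.186, 0.321, -0.07, 1.45, 0.023, 1.371, -0.057], TCP at [0.236, 0.606, 0.231] pointing down, gripper open.
Joint ranges: [-2.86, 2.86], [-0.3, 2.09], [-1.38, 1.24], [0.06, 2.45], [-1.56, 4.7], [0.09, 2.05], [-2.69, 2.69]. Speed limits (rad/s): [2.57, 2.57, 3.14, 3.14, 3.14, 3.14, 3.14].

### API

Orientations are given as [roll, pitch, yaw] about the fixed x, y, z axes, in that order (R = Rz(yaw) Ry(pitch) Rx(roll)).
In Python, from workcell import status, get_image, camera_model, arm gives the robot as it stands. The module is installed in compiled form; this text tells all that it offers.
- The arm moves only by the tool carry_out, never from a script. Its argument "commands" is a list of rows, each a list of 3 entries, a list of its own where there are three numbers: the shift along the tool's x, y, z in cm, then the turn, a rotation vector about the tool's x, y, z in rad, then the opening in per cent of the stroke, from 0 (shut) to 100 (fully open). In form: [[[x, y, z], [rx, ry, rz], hand], ...]. A call has 1 to 10 rows; each row is the pose to reach, as a shift and turn from the pose commanded when the call began, along the tool's axes at that moment; what a row does not reach only later rows make up. A row lasts 1/12 s, in which the tool goes at most 41.7 mm and 7.16 degrees, less where a joint would pass 70% of its speed; a pose out of reach is approached as far as the arm can. A call with a gripper value outside its range is refused whole. The fingers move at their own pace and stop on an object; "force" is the grip in N (left out, the last holds). Time passes only in rows, so rows that repeat a pose let the fingers close. It gives the time, the measured TCP pose, the force, the opening and the grip force at its end, in the units of the state.
- status.sense(): the state, without advancing time (a new reading comes with each control period).
- get_image(name): name is "side" or "top"; returns (picture, depth): 400x640x3 uint8, red, green, blue; 400x640 float32, m along the optical axis (not along the pixel's ray), 0 where there is no reading.
- camera_model(name): a dict with "mtx" (3x3 intrinsics, pixels), "extrinsics" (4x4, takes a point from world to camera coordinates). Camera axes: x right, y up, looking along -z (the intrinsics and any distortion apply to the point x, -y, -z); pixel columns grow to the right and rows downward; lengths in m; the calibration is good to about 2 mm. A picture is of the moment at which its call begins. camera_model takes no time and is no camera call.
- arm.hand_in(): hands the job in; it is judged then, once.
The state is a dict: "clock": time; "joints": joint angles; "qvel": joint speeds; "tau": joint torques, N m; "position": TCP position; "tcp_rot": TCP orientation; "contact_force": force on the tool from outside, world axes, zero at the start; "wrist_torque": the same for the moment, N m; "gripper_width": opening from 0.0 (shut) to 1.0 (fully open); "grasp_force": force on a finger pad.
Only numpy, scipy, OpenCV 4.12 (cv2) and the standard library are available. Lean on these libraries where they do the work, as an engineer would, in place of code of your own. Each camera call takes 0.05 s, during which the arm holds its last target. There are 200 camera calls.

### The job

Unlock the wooden key box: draw the lock pin up out of the steel hasp on its lid, and park it upright well inside the open notch of the notched steel bracket beside the box, shank down through the notch and collar resting flat on the bracket. Let go of it there.

Things in the scene. Friction and masses are not known exactly. Their poses are not given: they have to be found in the camera images.
- pin: Loose lock pin, about 0.11 kg, upright in the hasp's bore at the start. Origin: centre of the underside of its round steel collar (44 mm diameter, 5 mm thick); z up along the pin, about which it is round. Below the collar a steel shank, 10 mm diameter, reaches down 50 mm; above the collar a dark wooden handle, 20 mm diameter, spans z = 5 to 45 mm: grip it there.
- keybox: Fixed wooden box, 150 (x) by 160 (y) by 80 mm high. Origin: centre of its underside; x to its back (away from robot), z up. On the lid 45 mm in front of centre a steel hasp plate, top at 84 mm, has the pin's bore: 14 mm wide, 60 mm deep, loose fit. A fixed pull knob (24 mm wide, 20 mm tall) on the lid 35 mm behind centre is not the pin.
- notch (a point): Where the pin's origin should rest: on the notch's centre line, level with the top of the notched bracket (fixed steel plate 70 x 70 x 5 mm, top at 84 mm, left or right of the box; the one on the other side has no notch). Axes as the box's. Notch 24 mm wide (y), runs from here 25 mm to its open end at -x and 20 mm to its closed end. Free for 80 mm below; leg 39 mm behind.

How it is judged:
On the way:
1. the pin is drawn up out of the hasp's bore (z of pin in the frame of keybox above 0.125 m), for 0.05 s.
At the end, for the whole second after the job is handed in: The pin stands upright (within 10 degrees) and at rest in the bracket's notch: its collar's underside within 18 mm of the notch point along the notch, 12 mm across it and 5 mm in height (x of pin in the frame of notch between -0.018 and 0.018 m and y of pin in the frame of notch between -0.012 and 0.012 m and z of pin in the frame of notch between -0.005 and 0.005 m and angle between pin's own z axis and vertical below 0.17 rad and linear speed of pin below 0.02 m/s); the robot touches nothing.
It also fails if it takes over 38 s, if anything falls off the work surface, if the arm or the gripper's body presses on something with over 40 N, if the wrist force passes 120 N, or if a joint passes its speed limit or range.

## Working session

There is one attempt and no reset: what is moved stays moved. The work goes in short steps, Python scripts to look and compute and a tool call to move; the robot and the scene stay as the last step left them, time stands still between calls to the robot, and variables do not carry over. Pictures are saved under pics/ and viewed, at most 10 in all, crops included, and the job is handed in when it is done.

Besides the shell and the picture viewer there is one more tool, called in YAML: its name, and indented under it one key for each argument. carry_out: Moves the arm, as the interface text tells. Its arguments: {"type":"object","properties":{"commands":{"type":"array"},"force":{"type":"number"}},"required":["commands"]}

```bash
mkdir -p pics; cat > h.py <<'E'
import numpy as np, cv2
from workcell import status, get_image, camera_model, arm
def world(name, uv, depth):
    m=camera_model(name); K=np.array(m["mtx"]); T=np.linalg.inv(np.array(m["extrinsics"]))
    u,v=uv; d=depth
    p=np.array([(u-K[0,2])/K[0,0]*d, -(v-K[1,2])/K[1,1]*d, -d,1]); return (T@p)[:3]
def plane(name, uv, z):
    a=world(name,uv,1.); b=world(name,uv,2.); return a+(b-a)*(z-a[2])/(b[2]-a[2])
def cloud(name,D):
    v,u=np.mgrid[:D.shape[0],:D.shape[1]]
    m=camera_model(name); K=np.array(m["mtx"]); T=np.linalg.inv(np.array(m["extrinsics"]))
    P=np.stack([(u-K[0,2])/K[0,0]*D,-(v-K[1,2])/K[1,1]*D,-D],-1)
    return P@T[:3,:3].T+T[:3,3]
E
python3 - <<'E'
from h import *
for n in("top","side"):
    I,D=get_image(n); cv2.imwrite(f"pics/{n}0.png",I[:,:,::-1]); np.save(n+"0.npy",D)
    m=camera_model(n); print(m.keys(),np.round(m["mtx"],1).tolist(),np.round(np.linalg.inv(m["extrinsics"]),3).tolist(), (D>0).mean())
s=status.sense(); print(s)
E
```

```text
dict_keys(['mtx', 'extrinsics']) [[382.6, 0.0, 318.0], [0.0, 382.6, 194.0], [0.0, 0.0, 1.0]] [[0.029, 0.997, -0.067, 0.483], [-1.0, 0.029, 0.011, 0.03], [0.013, 0.067, 0.998, 0.715], [0.0, 0.0, 0.0, 1.0]] 0.9960859375
dict_keys(['mtx', 'extrinsics']) [[374.2, 0.0, 320.6], [0.0, 374.2, 194.6], [0.0, 0.0, 1.0]] [[-0.699, 0.394, -0.597, 0.146], [-0.715, -0.386, 0.583, 0.429], [-0.001, 0.834, 0.551, 0.436], [0.0, 0.0, 0.0, 1.0]] 0.99590625
{'clock': 0.1, 'joints': array([-1.18591687,  0.32174003, -0.07009116,  1.451508  ,  0.02259592,
        1.37078057, -0.05688507]), 'qvel': array([-1.24276788e-03, -2.74991620e-03,  6.32127749e-04, -2.08889268e-03,
       -7.48043377e-04,  5.94249316e-05, -1.96884045e-05]), 'tau': array([-4.72716583e-04, -4.94880331e+01, -3.84200597e-01, -3.15212131e+01,
        1.32264014e-02,  7.42022996e-03, -1.68478283e-05]), 'position': array([0.23539653, 0.60539169, 0.23036124]), 'tcp_rot': array([-3.13994575e+00,  8.39550444e-05,  2.77086034e+00]), 'contact_force': array([ 0.39283216, -0.21612711,  0.21737074]), 'wrist_torque': array([ 0.05895019, -0.00576774, -0.03272104]), 'grasp_force': 0.0, 'gripper_width': 0.9969894257624388}
```

View pics/top0.png

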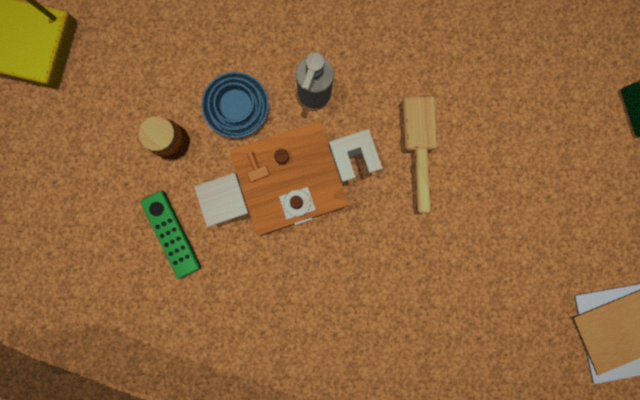

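View pics/side0.png

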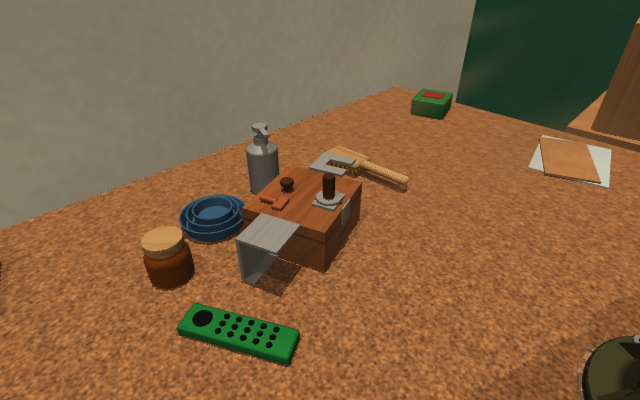

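The top view shows the pin at about (297,202) and the knob at (281,156). The notched bracket is at (356,155), with its notch opening downward in the image near (361,178). The unnotched bracket is at (222,199).

```bash
python3 - <<'E'
from h import *
I=cv2.imread("pics/top0.png"); D=np.load("top0.npy"); P=cloud("top",D)
hsv=cv2.cvtColor(I,cv2.COLOR_BGR2HSV)
R=np.zeros(D.shape,bool);R[110:245,185:395]=1
print("box z",np.median(P[170:200,250:270,2]), "plate z",P[200,220],P[145,345], "pin top",P[202,297],P[203,296], "knob",P[156,281])
# plate mask
m=(R&(hsv[...,1]<70)&(hsv[...,2]>110)&(P[...,2]>.06)).astype(np.uint8)
cs,_=cv2.findContours(m,0,cv2.CHAIN_APPROX_NONE)
for c in cs:
    if cv2.contourArea(c)<100: continue
    w=np.array([plane("top",p,.084)[:2] for p in c[:,0].astype(float)],np.float32)
    r=cv2.minAreaRect(w*1000); print(cv2.contourArea(c),r, np.round(cv2.boxPoints(r)).tolist())
# pin handle top
for lo,hi,nm in((.115,.16,"pin"),(.09,.112,"knob")):
    k=(R&(P[...,2]>lo)&(P[...,2]<hi)).astype(np.uint8)
    n,l,s,c=cv2.connectedComponentsWithStats(k)
    for i in range(1,n):
        if s[i,4]>15: print(nm,s[i],c[i],np.median(P[l==i],0),plane("top",c[i],np.median(P[l==i][:,2])))
# box rect
m=(R&(P[...,2]>.072)&(P[...,2]<.0835)&(hsv[...,1]>100)).astype(np.uint8)
m=cv2.morphologyEx(m,cv2.MORPH_OPEN,np.ones((3,3)))
c=max(cv2.findContours(m,0,2)[0],key=cv2.contourArea)
w=np.array([plane("top",p,.08)[:2] for p in c[:,0].astype(float)],np.float32)
print("box",cv2.minAreaRect(w*1000))
cv2.imwrite("pics/crop0.png",cv2.resize(I[115:245,190:390],None,fx=4,fy=4,interpolation=cv2.INTER_CUBIC))
E
```

```text
box z 0.08229602877348652 plate z [0.51051341 0.18417835 0.08387919] [ 0.60784132 -0.01916701  0.08639563] pin top [0.50886033 0.05556326 0.12998512] [0.50727573 0.05702734 0.13026844] knob [0.5837534  0.08503388 0.10099576]
701.5 ((509.7830505371094, 57.68513107299805), (43.85185623168945, 49.89618682861328), 20.37270736694336) [[481.0, 73.0], [498.0, 27.0], [539.0, 42.0], [522.0, 89.0]]
1722.5 ((512.0548095703125, 183.36636352539062), (69.09980010986328, 70.40316009521484), 20.176929473876953) [[467.0, 204.0], [492.0, 138.0], [557.0, 162.0], [532.0, 228.0]]
1256.5 ((592.6257934570312, -35.999088287353516), (69.4222412109375, 70.39540100097656), 19.805471420288086) [[548.0, -15.0], [572.0, -81.0], [637.0, -57.0], [613.0, 9.0]]
pin [289 195  13  13 132] [295.31060606 201.11363636] [0.51024083 0.05838482 0.13043996] [0.51011899 0.05816439 0.13043996]
knob [274 148  14  15 167] [280.54491018 155.30538922] [0.58496286 0.08534572 0.10139231] [0.58479682 0.08577191 0.10139231]
knob [247 151  13  22 106] [252.41509434 160.94339623] [0.57556018 0.13270535 0.09207858] [0.5756278  0.13224209 0.09207858]
knob [283 189  27  27 309] [296.68608414 201.94498382] [0.50992469 0.05677343 0.0910944 ] [0.51066366 0.05775232 0.0910944 ]
box ((552.9335327148438, 74.19364166259766), (150.4718017578125, 160.39308166503906), 20.20584487915039)
```

View pics/crop0.png

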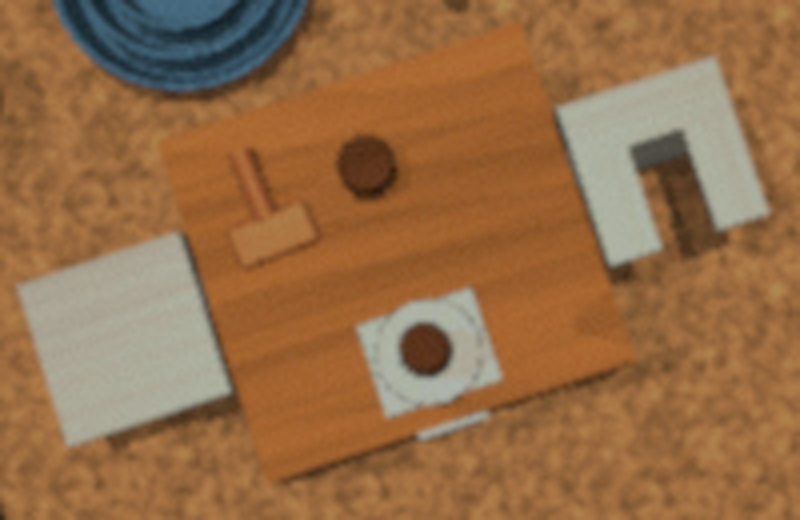

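carry_out:
  commands:
    - [[-1.5,-1.4,0],[0,0,0.05],100]
    - [[-4.3,-3.9,0],[0,0,0.13],80]
    - [[-7.3,-6.6,0],[0,0,0.22],60]
    - [[-10.3,-9.4,0],[0,0,0.31],50]
    - [[-13.4,-12.2,0],[0,0,0.4],50]
    - [[-16.4,-14.9,0],[0,0,0.49],50]
    - [[-19.4,-17.6,0],[0,0,0.58],50]
    - [[-22.4,-20.3,0],[0,0,0.67],50]
    - [[-25,-22.7,0],[0,0,0.76],50]
    - [[-27.2,-24.7,0],[0,0,0.85],50]
  force: 40

```text
clock: 0.93
position: [0.4005, 0.2739, 0.2311]
tcp_rot: [-3.141, 0.0, 1.914]
contact_force: [-0.1, 0.8, -0.5]
gripper_width: 0.495
grasp_force: 0.0
```

carry_out:
  commands:
    - [[-2.5,0.3,0],[0,0,0],50]
    - [[-5.5,0.7,0.5],[0,0,0],50]
    - [[-9,1.1,1.5],[0,0,0],50]
    - [[-12.5,1.5,2.5],[0,0,0],50]
    - [[-16,2,3.5],[0,0,0],50]
    - [[-19,2.3,4.5],[0,0,0],50]
    - [[-21.5,2.6,5.3],[0,0,0],50]
    - [[-23.3,2.8,5.8],[0,0,0],50]
    - [[-24.0,2.9,6],[0,0,0],50]
    - [[-24.0,2.9,6],[0,0,0],50]

```text
clock: 1.77
position: [0.5091, 0.0597, 0.1706]
tcp_rot: [-3.14, 0.0, 1.917]
contact_force: [0.5, -0.0, -0.4]
gripper_width: 0.498
grasp_force: 0.0
```

```bash
python3 - <<'E'
from h import *
I,D=get_image("side"); cv2.imwrite("pics/side1.png",cv2.resize(I[80:330,180:480],None,fx=2.4,fy=2.4)[:,:,::-1])
s=status.sense();print(s["position"],s["tcp_rot"],s["joints"].round(2))
E
```

```text
[0.50884034 0.06163766 0.17101308] [-3.14077661e+00 -4.37336954e-04  1.91971548e+00] [-0.63  0.07  0.47  1.88 -0.03  1.2   0.21]
```

View pics/side1.png

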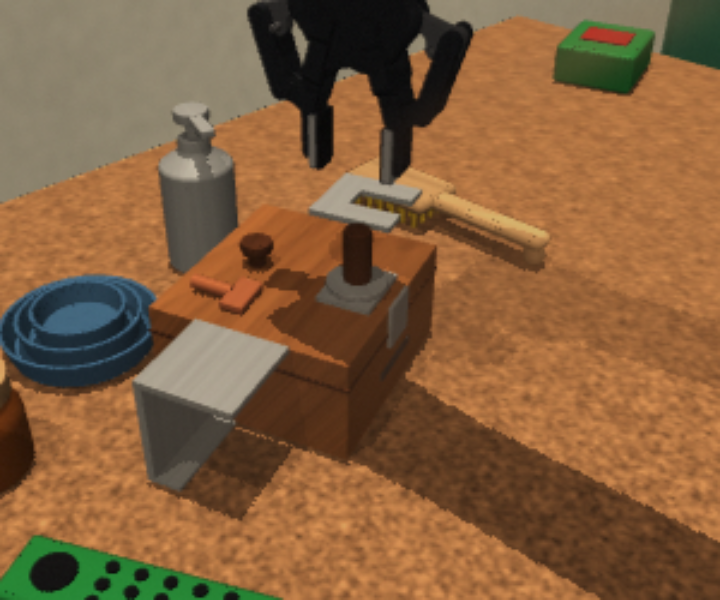

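The fingers, at crop columns 318 and 396, straddle the pin handle at column 357. I'll descend and grip.

carry_out:
  commands:
    - [[-0.3,0,1.5],[0,0,0],50]
    - [[-0.3,0,3.5],[0,0,0],50]
    - [[-0.3,0,5.5],[0,0,0],50]
    - [[-0.3,0,6.8],[0,0,0],50]
    - [[-0.3,0,7.5],[0,0,0],50]
    - [[-0.3,0,7.5],[0,0,0],50]
    - [[-0.3,0,7.5],[0,0,0],20]
    - [[-0.3,0,7.5],[0,0,0],10]
    - [[-0.3,0,7.5],[0,0,0],10]
    - [[-0.3,0,7.5],[0,0,0],10]
  force: 40

```text
clock: 2.65
position: [0.5104, 0.0594, 0.0975]
tcp_rot: [3.14, -0.001, 1.921]
contact_force: [-3.8, 1.1, 6.0]
gripper_width: 0.219
grasp_force: 39.2
```

carry_out:
  commands:
    - [[0,0,0],[0,0,0],10]
    - [[0,0,-0.6],[0,0,0],10]
    - [[0,0,-1.6],[0,0,0],10]
    - [[0,0,-2.8],[0,0,0],10]
    - [[0,0,-4.0],[0,0,0],10]
    - [[0,0,-5.2],[0,0,0],10]
    - [[0,0,-6.2],[0,0,0],10]
    - [[0,0,-6.8],[0,0,0],10]
    - [[0,0,-7],[0,0,0],10]
    - [[0,0,-7],[0,0,0],10]

```text
clock: 3.48
position: [0.5105, 0.0589, 0.167]
tcp_rot: [3.14, -0.0, 1.921]
contact_force: [-0.1, -0.4, -0.9]
gripper_width: 0.217
grasp_force: 39.1
```

```bash
python3 - <<'E'
from h import *
I,D=get_image("side"); cv2.imwrite("pics/side2.png",cv2.resize(I[80:280,230:430],None,fx=3,fy=3)[:,:,::-1])
for i in range(3):
    s=status.sense();print(s["position"],s["tcp_rot"],s["gripper_width"],s["grasp_force"],s["contact_force"]); get_image("top")
E
```

```text
[0.51007167 0.05877572 0.16631621] [ 3.14150937e+00 -9.94697797e-05  1.92091581e+00] 0.2196950462767481 39.0701687335968 [ 0.8043257   0.19004742 -1.16293651]
[0.5097961  0.05874386 0.16586557] [-3.14084937e+00 -1.22629897e-04  1.92085718e+00] 0.21971233499049725 39.07071769237518 [ 0.09607536 -1.21028346 -0.78720497]
[0.50964661 0.05867303 0.1656481 ] [-3.14036017e+00 -7.59169964e-05  1.92087181e+00] 0.21743284614130898 39.07069981098175 [ 0.02865479 -0.12293605 -0.92306676]
```

View pics/side2.png

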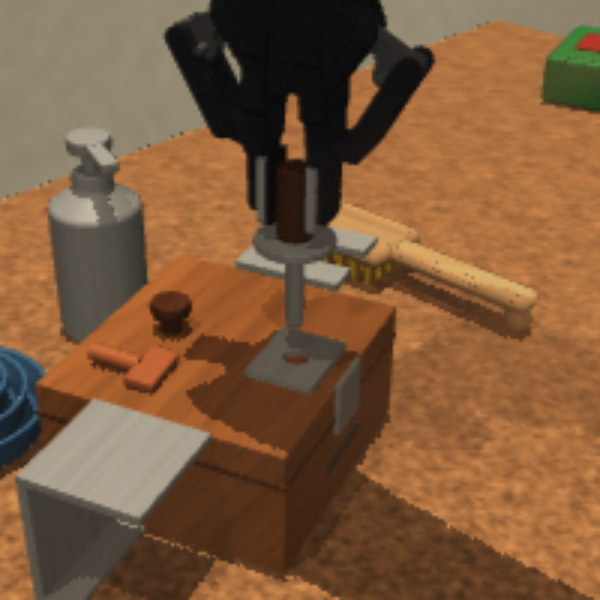

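The pin is out and upright, with its shank tip at crop (294,325) and the bore below it at (296,357). I'll carry it over the notch.

carry_out:
  commands:
    - [[-0.8,0.2,0],[0,0,0],10]
    - [[-2.2,0.7,0],[0,0,0],10]
    - [[-4,1.2,0],[0,0,0],10]
    - [[-6,1.8,0],[0,0,0],10]
    - [[-8,2.4,0],[0,0,0],10]
    - [[-9.8,2.9,0],[0,0,0],10]
    - [[-11,3.3,0],[0,0,0],10]
    - [[-11.7,3.5,0],[0,0,0],10]
    - [[-11.7,3.5,0],[0,0,0],10]
    - [[-11.7,3.5,0],[0,0,0],10]

```text
clock: 4.52
position: [0.5829, -0.0393, 0.1659]
tcp_rot: [-3.141, -0.0, 1.92]
contact_force: [-0.9, 0.4, -1.0]
gripper_width: 0.218
grasp_force: 39.1
```

```bash
python3 - <<'E'
from h import *
I,D=get_image("side"); J,D2=get_image("top")
s=status.sense();print(s["position"],s["tcp_rot"],s["grasp_force"])
m=camera_model("side");K=np.array(m["mtx"]);E=np.array(m["extrinsics"])
def pr(p):
    c=E@np.r_[p,1]; q=K@[c[0],-c[1],-c[2]]; return q[:2]/q[2]
n=np.array([.5832,-.0394,.084])
a=(pr(n)-[260,100])*4; print("notch pt px",pr(n),a, "expected shank tip",(pr(n+[0,0,.02])-[260,100])*4)
V=cv2.resize(I[100:230,260:420],None,fx=4,fy=4)[:,:,::-1].copy(); cv2.circle(V,tuple(int(x) for x in a),3,(0,0,255),-1)
cv2.imwrite("pics/side3.png",V)
E
```

```text
[ 0.58271246 -0.03812117  0.16605396] [-3.14117823e+00 -9.23294683e-04  1.92203252e+00] 39.10393238067627
notch pt px [335.9272164  164.11653213] [303.70886559 256.46612851] expected shank tip [304.62463616 219.7577146 ]
```

View pics/side3.png

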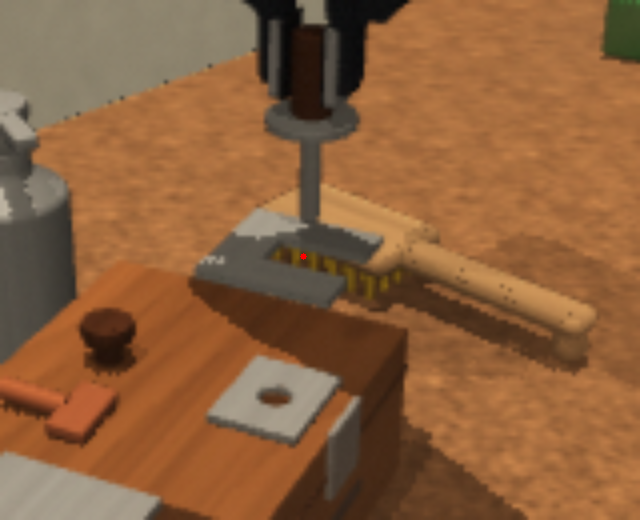

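The shank tip, at crop (310,222), is above the notch interior near (312,260), so it is aligned within tolerance. I'll lower it.

carry_out:
  commands:
    - [[0,0,0.6],[0,0,0],10]
    - [[0,0,1.5],[0,0,0],10]
    - [[0,0,2.5],[0,0,0],10]
    - [[0,0,3.5],[0,0,0],10]
    - [[0,0,4.5],[0,0,0],10]
    - [[0,0,5.5],[0,0,0],10]
    - [[0,0,6.2],[0,0,0],10]
    - [[0,0,6.6],[0,0,0],10]
    - [[0,0,6.8],[0,0,0],10]
    - [[0,0,6.9],[0,0,0],10]

```text
clock: 5.45
position: [0.5831, -0.0393, 0.0976]
tcp_rot: [-3.141, -0.0, 1.921]
contact_force: [-3.6, 0.7, 5.0]
gripper_width: 0.219
grasp_force: 39.5
```

```bash
python3 - <<'E'
from h import *
I,D=get_image("side")
s=status.sense();print(s["position"],s["grasp_force"],s["contact_force"])
cv2.imwrite("pics/side4.png",cv2.resize(I[100:230,260:420],None,fx=4,fy=4)[:,:,::-1])
E
```

```text
[ 0.58328781 -0.03928491  0.09766237] 39.19986426830292 [ 0.36468191  0.04514047 -1.85856203]
```

View pics/side4.png

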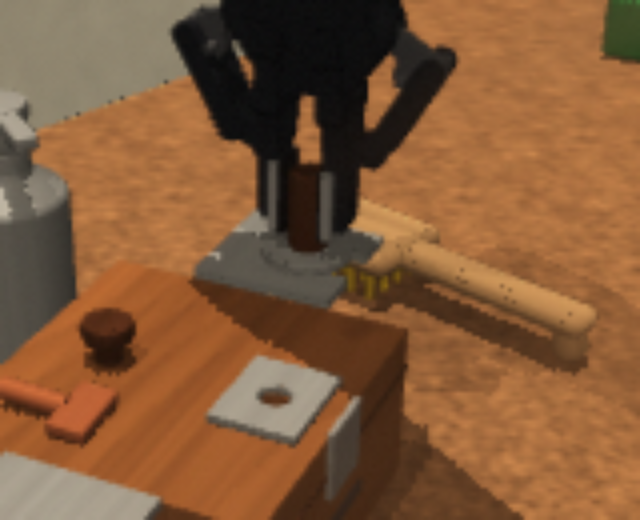

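The collar sits over the notch at crop (305,252), essentially on the plate. I'll release it and retreat.

carry_out:
  commands:
    - [[0,0,0.05],[0,0,0],10]
    - [[0,0,0.05],[0,0,0],30]
    - [[0,0,0.05],[0,0,0],50]
    - [[0,0,0.05],[0,0,0],50]
    - [[0,0,0.05],[0,0,0],50]
    - [[0,0,-0.7],[0,0,0],50]
    - [[0,0,-2.2],[0,0,0],50]
    - [[0,0,-4.5],[0,0,0],50]
    - [[0,0,-7],[0,0,0],50]
    - [[0,0,-10],[0,0,0],50]

```text
clock: 6.33
position: [0.5823, -0.0392, 0.1979]
tcp_rot: [-3.14, -0.0, 1.921]
contact_force: [0.5, 1.3, -0.2]
gripper_width: 0.5
grasp_force: 0.0
```

carry_out:
  commands:
    - [[2,0,-2],[0,0,0],50]
    - [[5,0,-3],[0,0,0],50]
    - [[8,0,-3],[0,0,0],50]
    - [[11,-1,-3],[0,0,0],50]
    - [[14,-2,-3],[0,0,0],50]
    - [[17,-3,-3],[0,0,0],50]
    - [[20,-4,-3],[0,0,0],50]
    - [[22,-5,-3],[0,0,0],50]
    - [[23,-5,-3],[0,0,0],50]
    - [[23,-5,-3],[0,0,0],50]

```text
clock: 7.17
position: [0.4566, 0.1622, 0.228]
tcp_rot: [3.14, -0.001, 1.925]
contact_force: [0.7, -0.3, 0.0]
gripper_width: 0.496
grasp_force: 0.0
```

```bash
python3 - <<'E'
from h import *
I,D=get_image("side"); J,D2=get_image("top")
P=cloud("top",D2); R=np.zeros(D2.shape,bool);R[125:190,325:385]=1
k=R&(P[...,2]>.115)&(P[...,2]<.15); print(k.sum(), np.median(P[k],0) if k.any() else None, status.sense()["position"])
cv2.imwrite("pics/end.png",np.hstack([cv2.resize(I[100:230,260:390],(400,400)),cv2.resize(J[110:210,300:400],(400,400))])[:,:,::-1])
E
```

```text
144 [ 0.5842465  -0.03903758  0.13022455] [0.45824471 0.15891428 0.22776934]
```

View pics/end.png

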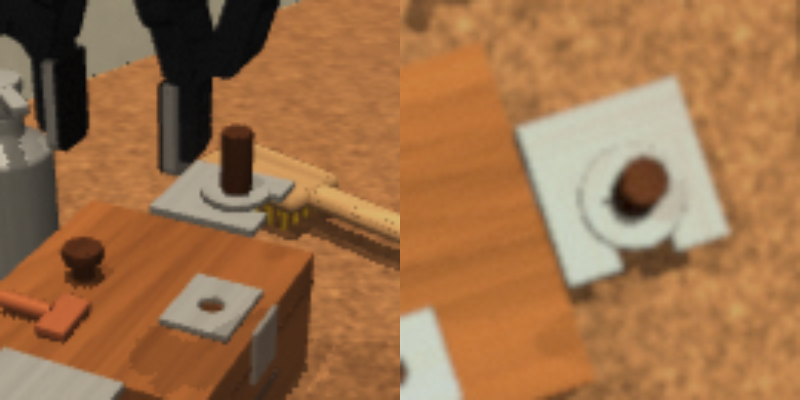

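The pin stands upright in the notch with its collar flat on the bracket: handle at (236,160) in the side half, collar at (632,195) in the top half. Its handle top measures (0.584, -0.039, 0.130), and the gripper is clear of it.

```bash
python3 -c "
from workcell import arm
print(arm.hand_in())"
```

```text
the job is handed in; nothing more can be done
None
```

The pin is out of the hasp and parked upright in the bracket's notch, about 1 mm from the notch point by the camera; I let go of it and handed the job in at about 7 s, but no verdict was returned.

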